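Show the amber marking template from the tailor's caddy

ROBOT

A 6-joint arm with a two-finger parallel gripper is mounted at the origin on the work surface. World frame = base frame: x ahead of the robot, y to its left, z up, the work surface at z = 0. Lengths are in m, angles in rad, forces in N, time in s.
With the tool pointing down it reaches from about 0.375 to 0.975 m from the base axis. Payload 3.8 kg.
Tool frame: the origin (TCP) lies on the centre line of the jaws, within the pads' length; the fingertips stand 11 mm ahead of it and the grasp point (between the pads) lies 8 mm behind it; x points along the fingers, z is the direction in which the jaws open and shut, and the axes are right-handed (so a half turn about x gives the same grasp; the last joint's range is limited). The gripper opens to 88 mm and grips with 3 to 60 N. Pads are 18 mm wide; open, the fingers measure 123 mm over their backs; the gripper's body (75 mm by 187 mm) begins 45 mm behind the grasp point.
Start: joints at [-1.223, 0.264, 1.604, -0, 1.274, -0.037], TCP at [0.253, -0.626, 0.25] pointing down, gripper open.
Joint ranges: [-2.63, 2.63], [-0.94, 2.18], [0.31, 2.57], [-1.31, 4.45], [0, 2.66], [-2.55, 2.55]. Speed limits (rad/s): [2.57, 2.57, 3.14, 3.14, 3.14, 3.14].

INTERFACE

Orientations are given as a 3x3 rotation matrix whose columns are the frame's x, y, z axes.
In Python, from cell import arm gives the robot as it stands.
- The arm moves only by the tool arm_command, never from a script. Its arguments are lists of equal length, an entry for each row: "xyz": the shift along the world's x, y, z normalised to -1 to 1, where 1 is 0.2 m, a list of three; "rot": the turn, a rotation vector about the world's x, y, z normalised to -1 to 1, where 1 is 1.5 rad, a list of three; "jaw": the closure, from 0 (fully open) to 1 (shut). A call has 1 to 5 rows; each row shifts and turns the commanded pose from where the row before left it; what a row does not reach is not made up. A row lasts 1/8 s, in which the tool goes at most 62.5 mm and 10.7 degrees, less where a joint would pass 70% of its speed; a pose out of reach is approached as far as the arm can. A call with a number of a shift or a turn outside -1 to 1 is refused whole. A call with a gripper value outside its range is refused whole. The fingers move at their own pace and stop on an object; "newtons" is the grip in N (left out, the last holds). Time passes only in rows, so rows that do not move let the fingers close. It gives the time, the measured TCP pose, the force and the opening at its end, in the units of the state.
- arm.get_obs(): the state, without advancing time (a new reading comes with each control period).
- arm.snapshot(name): name is "scene" or "top" or "wrist"; returns a dict with "img" (480x640x3 uint8, red, green, blue), "depth" (480x640 float32, m along the optical axis (not along the pixel's ray), 0 where there is no reading), "intrinsics" (3x3 intrinsics, pixels), "k1" (the pictures are not rectified: a ray, as slopes to the right and down, at radius r is drawn at 1 + k1 r^2 times it, then the intrinsics apply), "eye" and "rotation" of the camera in the world. Camera axes: x right, y down, z forward; pixel columns grow to the right and rows downward; lengths in m; the calibration is good to about 2 mm. A picture is of the moment at which its call begins.
- arm.job_done(): hands the job in, once; it reports no verdict.
The state is a dict: "time": time; "qpos": joint angles; "joint_velocities": joint speeds; "joint_torque": joint torques, N m; "tool_pos": TCP position; "tool_rot": TCP orientation; "wrist_force": force on the tool from outside, world axes, zero at the start; "ft_torque": the same for the moment, N m; "width": finger opening in m.
Only numpy, scipy, OpenCV 4.12 (cv2) and the standard library are available. Lean on these libraries where they do the work, as an engineer would, in place of code of your own. Each camera call takes 0.05 s, during which the arm holds its last target. There are 200 camera calls.

TASK

Fold the blue caddy's carrying handle down until it rests in the two clips on the front rim; then draw the amber marking template out of its slot by its clear (unfrosted) end, with your fingers off the frosted end (the end with the small corner notch), and hold it up a good hand's breadth above the caddy, turned over so that its label face looks up like a page held for reading: at least half way from standing on edge to lying flat. Leave the other two templates in their slots and the shears and the thread cone where they are, and finish still holding the amber template there, still.

Things in the scene. Friction and masses are not known exactly. Their poses are not given: they have to be found in the camera images.
- caddy: Tailor's caddy, fixed on the table at any yaw: blue steel tray 216 mm (its x) by 164 mm (its y), walls 5 mm thick, 60 mm high; origin under its centre, z up, front rim at -x. Compartment behind (+x) holds thread spools (top 45 mm); the one in front (-x) has bobbins and chalk (top 31 mm) at its ends, its middle 60 mm empty.
- rack (a point): Centre of the top of the light wood block in the caddy, 53 mm above the table, over the caddy's centre. Three slots run along the caddy's y at caddy x = -42, 0 and +42 mm, each 9.5 mm wide, 112 mm long, 18 mm deep; a template stands in each. 34 mm are free between neighbouring templates.
- catch (a point): Midpoint between the two steel clips on the front rim, which stand at caddy y = +-66 mm with lips up to 74 mm above the table. This point, 69 mm above the table and 105.5 mm in front of the caddy's centre, is where the middle of the crossbar lies when the handle rests in them.
- bail (a joint): The caddy's carrying handle, a steel bail on a level axis along the caddy's y at caddy x = 0, 69 mm above the table (ears outside the end walls, 81 mm high). 0 = folded level to the front, in the clips; grows as raised; 1.57 = straight up over the templates; stop at 1.95. Starts at 1.2 to 1.8. Stiff hinge: stays where left, takes 1 to 3 N at the crossbar.
- bail_grip (a point): Middle of the handle's crossbar, on its axis: a dark wooden sleeve 16 mm in diameter and 96 mm long along the caddy's y, 105.5 mm from the hinge axis. Beyond the sleeve a steel rod 7 mm thick.
- amber: Template to show: amber (orange) acrylic, 110 mm long (x), 8 mm thick (y), 60 mm high (z up, on its long edge), about 65 g, in any of the slots, top edge 95 mm above the table. Origin: centre of underside. +x = frosted end, +y = way the label face looks. A 12 x 12 mm notch cuts the top corner of the frosted end: seen from the label side, notch up, that end is at your left.
- amber_label (a point): Middle of the amber template's label: its last 36 mm at the +x end are frosted white on the +y face only, with a red band. This point is 37 mm from the template's centre towards that end, 27 mm above its lower edge. The rest, towards -x, is unfrosted amber with dark lines on both faces: the clear end, to hold it by.
- amber_mid (a point): Centre of the amber template: 30 mm above its lower edge, half way along and half way through it.
- green: Template of the same shape and frame in green, standing in another slot, facing the opposite way to the amber one: leave it.
- violet: Template of the same shape and frame in violet, standing in another slot, facing the same way as the amber one: leave it.
- cone: Dark blue thread cone standing on the table to one side, 65 mm across the foot, 125 mm high, origin under its centre: leave it.
- shears: Tailor's shears lying on the table to one side, 250 mm long along their x (blades to +x), 13 mm high, origin near the pivot on the table: leave them.
Not all that is in view belongs to the job. Leave any pink look-alike of the amber alone.

How it is judged:
On the way, in this order (a step that is already met when the one before it is completed fails the run):
1. the carrying handle is folded down in its clips while the amber template still stands in its slot (value of joint bail below 0.07 rad and z of amber_mid in the frame of caddy below 0.075 m), for 0.2 s.
2. the amber template is drawn up out of its slot, in the fingers (z of amber_mid in the frame of caddy above 0.1 m and contact force between the fingers and amber above 1 N and value of joint bail below 0.1 rad), for 0.1 s.
At the end, for the whole second after the job is handed in: Handle in its clips (under 0.10 rad); amber template held still, touching nothing else, centre over 160 mm up, label face within 55 degrees of straight up, grasp over 30 mm from the label's middle; other templates within 12 mm, cone and shears within 30 mm of their starts (value of joint bail below 0.1 rad and contact force between the fingers and amber above 1 N and contact force between caddy and amber below 0.1 N and height (world z) of amber_mid above 0.16 m and angle between amber's own y axis and vertical below 0.96 rad and distance between the grasp point and amber_label above 0.03 m and linear speed of amber below 0.03 m/s and distance of each of green, violet from where it was at the start of the episode below 0.012 m and distance of each of cone, shears from where it was at the start of the episode below 0.03 m); the arm keeps its last pose, push and grip.
It fails at once if another template is pulled out or shifted (distance of any of green, violet from where it was at the start of the episode above 0.02 m).
It fails at once if the shears or the thread cone are knocked away (distance of any of cone, shears from where it was at the start of the episode above 0.04 m).
It also fails if it takes over 48 s, if anything falls off the work surface, if the arm or the gripper's body presses on something with over 40 N, if the wrist force passes 120 N, or if a joint passes its speed limit or range.

## Working session

There is one attempt and no reset: what is moved stays moved. The work goes in short steps, Python scripts to look and compute and a tool call to move; the robot and the scene stay as the last step left them, time stands still between calls to the robot, and variables do not carry over. Pictures are saved under pics/ and viewed, about 8 in all and at most 12, crops included, and the job is handed in when it is done.

Besides the shell and the picture viewer there is one more tool, called after "Request:" in YAML: its name, and indented under it one key for each argument. arm_command: Moves the arm, as the interface text tells. Its arguments: {"type":"object","properties":{"xyz":{"type":"array"},"rot":{"type":"array"},"jaw":{"type":"array"},"newtons":{"type":"number"}},"required":["xyz","rot","jaw"]}

```bash
mkdir -p pics; cat > h.py <<'E'
import numpy as np, cv2
from cell import arm
def snap(n,save=None):
    s=arm.snapshot(n)
    if save: cv2.imwrite('pics/'+save,cv2.cvtColor(s['img'],cv2.COLOR_RGB2BGR))
    np.savez('/tmp/'+n+'.npz',**s); return s
def load(n): return dict(np.load('/tmp/'+n+'.npz'))
def slopes(s,uv):
    K=np.array(s['intrinsics']);uv=np.atleast_2d(np.array(uv,float))
    d=(uv-[K[0,2],K[1,2]])/[K[0,0],K[1,1]];x=d.copy()
    for _ in range(20): x=d/(1+float(s['k1'])*(x**2).sum(1,keepdims=True))
    return x
def pts(s,uv,z=None):
    """world points by depth, or on plane z"""
    x=slopes(s,uv);r=np.c_[x,np.ones(len(x))]@np.array(s['rotation']).T;e=np.array(s['eye'])
    if z is None:
        uvi=np.round(np.atleast_2d(uv)).astype(int);t=s['depth'][uvi[:,1],uvi[:,0]]
    else: t=(z-e[2])/r[:,2]
    return e+r*np.asarray(t)[:,None]
def cloud(s):
    v,u=np.mgrid[0:480,0:640];return pts(s,np.c_[u.ravel(),v.ravel()]).reshape(480,640,3)
def crop(s,x0,y0,x1,y1,k,name):
    c=cv2.resize(s['img'][y0:y1,x0:x1],None,fx=k,fy=k,interpolation=cv2.INTER_CUBIC)
    cv2.imwrite('pics/'+name,cv2.cvtColor(c,cv2.COLOR_RGB2BGR))
E
python3 - <<'E'
from h import *
a=snap('top','top0.png');b=snap('scene','scene0.png')
for s in(a,b):print(s['eye'],s['rotation'],s['k1'],s['intrinsics'])
o=arm.get_obs();print(o['tool_pos'],o['tool_rot'],o['width'],o['time'])
E
```

```text
[ 0.35792387 -0.0031784   1.03817884] [[ 0.01017769 -0.98449664  0.17510794]
 [-0.99990945 -0.00847834  0.01044995]
 [-0.00880332 -0.17519844 -0.98449378]] -0.11712071663712402 [[508.5169493    0.         317.24041811]
 [  0.         508.5169493  230.36138529]
 [  0.           0.           1.        ]]
[0.93002706 0.67279764 1.02825511] [[-0.82812296  0.44026048 -0.34696263]
 [ 0.5603009   0.63181351 -0.53560675]
 [-0.01659081 -0.63795173 -0.76989762]] -0.17503026793182586 [[590.96051749   0.         316.69322211]
 [  0.         590.96051749 237.29485128]
 [  0.           0.           1.        ]]
[ 0.25314281 -0.62507101  0.24854143] [[-6.67201846e-04  9.26889270e-01  3.75334300e-01]
 [ 1.87256962e-03  3.75334883e-01 -9.26887382e-01]
 [-9.99998024e-01  8.44186350e-05 -1.98608882e-03]] 0.08784487627738512 0.1
```

View pics/top0.png

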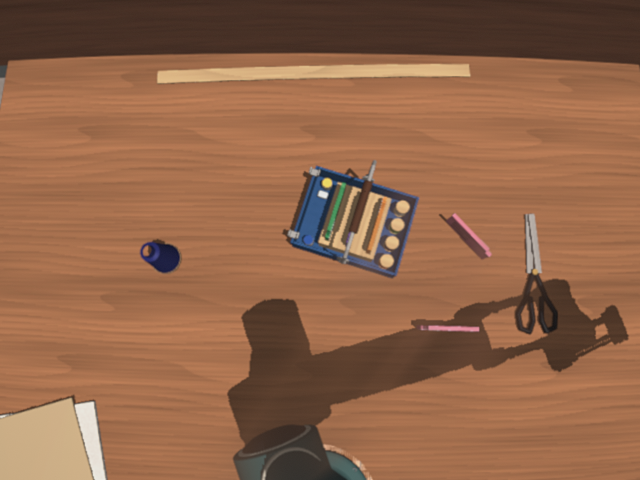

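View pics/scene0.png

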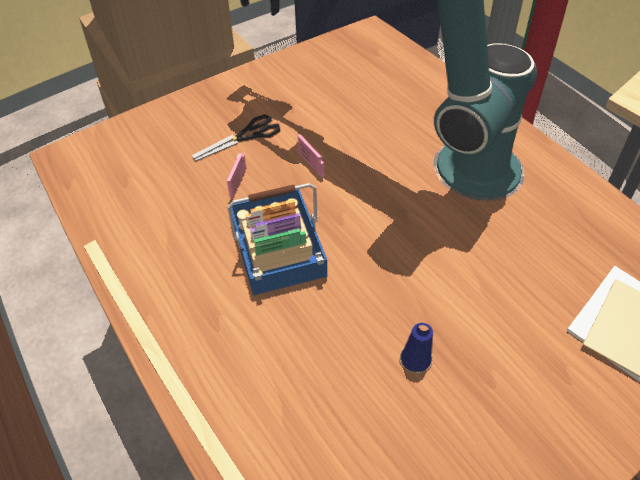

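Top view: clips at (315,172) and (293,236), so the front faces image left. Amber is in the rearmost slot at (378,224). The pink look-alikes lie outside the caddy at (470,235) and (450,328).

```bash
python3 - <<'E'
from h import *
a=load('top');b=load('scene')
import cv2
c1=cv2.resize(a['img'][155:285,275:430],(775,650)[0:2] and (620,520),interpolation=cv2.INTER_CUBIC)
c2=cv2.resize(b['img'][170:300,220:340],(552,598),interpolation=cv2.INTER_CUBIC)
crop(a,280,155,430,285,5,'c1.png') 
c1=cv2.resize(a['img'][155:285,280:430],(400,347),interpolation=cv2.INTER_CUBIC)
cv2.imwrite('pics/c1.png',c1[...,::-1] if 0 else cv2.cvtColor(cv2.resize(a['img'][155:285,280:430],(690,598),interpolation=cv2.INTER_CUBIC),cv2.COLOR_RGB2BGR))
cv2.imwrite('pics/c2.png',cv2.cvtColor(c2,cv2.COLOR_RGB2BGR))
E
```

```text
(no output)
```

View pics/c1.png

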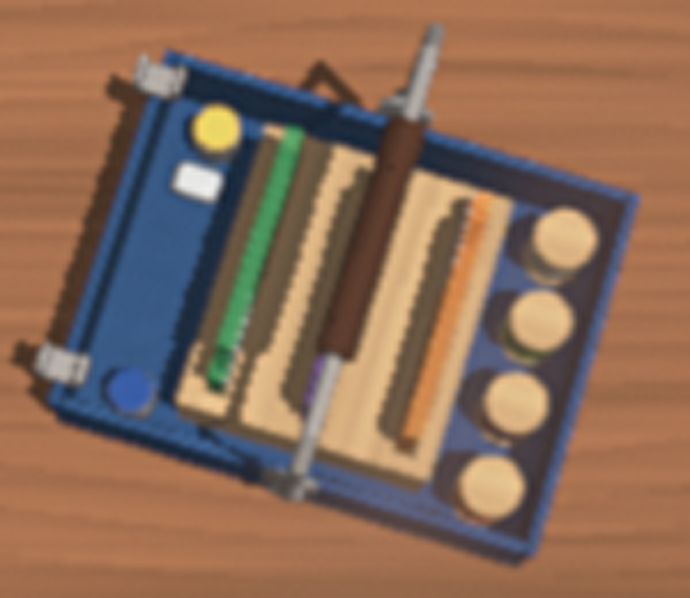

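View pics/c2.png

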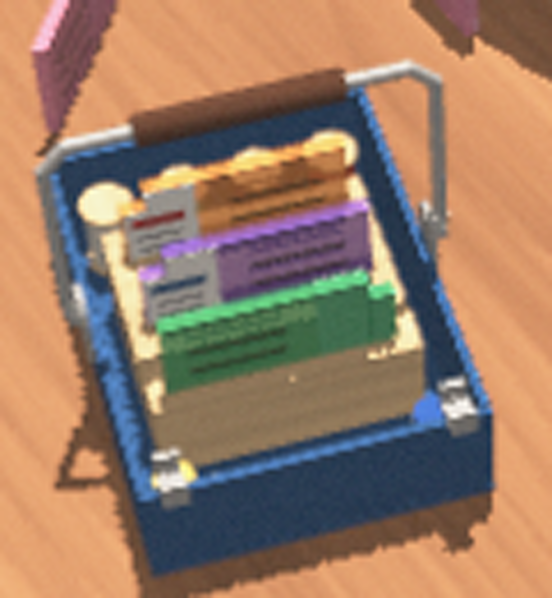

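Amber is confirmed (crop 2, at (250,195)): its label faces the clips. The frosted, notched end is at the far (world +x) side, and the clear end is nearest the robot. The green template's label faces away and violet's faces the same way as amber's, which matches the description.

```bash
python3 - <<'E'
from h import *
a=load('top');np.set_printoptions(precision=4,suppress=True)
f=lambda l:np.array(l)/4.6+[280-.4,155-.4]
P=pts(a,f([(168,50),(637,195),(533,553),(52,400)]),.06);print(P)
print(np.linalg.norm(np.diff(P,axis=0),axis=1),'centre',P.mean(0))
ax=P[1]+P[2]-P[0]-P[3];print('x axis',ax/np.linalg.norm(ax),'yaw',np.arctan2(ax[1],ax[0]))
ay=P[0]+P[1]-P[2]-P[3];print('y axis',ay/np.linalg.norm(ay))
C=P.mean(0)
A=pts(a,f([(482,192),(408,447)]),.095);print('amber',A,np.linalg.norm(A[0]-A[1]))
# colour-based with depth cloud
X=cloud(a);img=cv2.cvtColor(a['img'],cv2.COLOR_RGB2HSV)
s=load('scene');Xs=cloud(s)
yaw=np.arctan2(ax[1],ax[0]);R=np.array([[np.cos(yaw),-np.sin(yaw)],[np.sin(yaw),np.cos(yaw)]])
for n,XX in(('top',X),('scene',Xs)):
    q=XX.reshape(-1,3);l=(q[:,:2]-C[:2])@R
    m=(q[:,2]>.075)&(q[:,2]<.1)&(abs(l[:,0])<.06)&(abs(l[:,1])<.07)
    for lo,hi in((-.06,-.02),(-.02,.02),(.02,.06)):
        k=m&(l[:,0]>lo)&(l[:,0]<hi);print(n,k.sum(),np.median(l[k],0),np.percentile(l[k],[2,98],axis=0).ravel(),np.percentile(q[k,2],95))
    m=(q[:,2]>.11)&(abs(l[:,1])<.045)&(abs(l[:,0])<.12)
    print('bar',m.sum(),np.median(l[m],0),np.percentile(q[m,2],[5,50,98]))
    m=(abs(q[:,2]-.06)<.004)&(abs(l[:,0])<.13)&(abs(l[:,1])<.1)
    print('rim',m.sum(),np.percentile(l[m],[1,99],axis=0))
E
```

```text
[[ 0.6639  0.0108  0.06  ]
 [ 0.6009 -0.1922  0.06  ]
 [ 0.4461 -0.1445  0.06  ]
 [ 0.5093  0.0583  0.06  ]]
[0.2125 0.1619 0.2124] centre [ 0.5551 -0.0669  0.06  ]
x axis [-0.2971 -0.9549  0.    ] yaw -1.8724111449655294
y axis [ 0.9558 -0.2939  0.    ]
amber [[ 0.5928 -0.1207  0.095 ]
 [ 0.4858 -0.0891  0.095 ]] 0.11151738424152584
top 270 [-0.041 -0.003] [-0.0452 -0.0536 -0.0372  0.0524] 0.09705230796610408
top 14 [-0.0025 -0.0452] [-0.0034 -0.0546 -0.0014 -0.0364] 0.0970530581097253
top 272 [ 0.0422 -0.0035] [ 0.0382 -0.0548  0.0465  0.0523] 0.09684625678075286
bar 466 [ 0.0021 -0.0006] [0.1754 0.1803 0.1845]
rim 1012 [[-0.1091 -0.0822]
 [ 0.1069  0.0819]]
scene 443 [-0.0449  0.0044] [-0.0486 -0.0505 -0.0365  0.0545] 0.0963547972653344
scene 440 [-0.0031 -0.    ] [-0.007  -0.0512  0.0044  0.0521] 0.09671304273495146
scene 422 [ 0.0388 -0.    ] [ 0.0352 -0.0502  0.0467  0.0535] 0.09656520713945543
bar 346 [-0.0031  0.0005] [0.1718 0.1797 0.1844]
rim 982 [[-0.1148 -0.0809]
 [ 0.1049  0.0833]]
```

Request:
arm_command:
  xyz:
    - [0.1,0.186,0]
    - [0.1,0.186,0]
    - [0.1,0.186,0]
    - [0.1,0.186,0]
    - [0.1,0.186,0]
  rot:
    - [0,0,0.109]
    - [0,0,0.109]
    - [0,0,0.109]
    - [0,0,0.109]
    - [0,0,0.109]
  jaw: [0.3,0.3,0.3,0.3,0.3]
  newtons: 12

```text
time: 0.72
tool_pos: [0.3537, -0.4381, 0.2492]
tool_rot: [[-0.0, 0.355, 0.935], [0.001, 0.935, -0.355], [-1.0, 0.001, -0.001]]
wrist_force: [0.3, 0.0, -0.4]
width: 0.0618
```

Request:
arm_command:
  xyz:
    - [0.1,0.186,0]
    - [0.1,0.186,0]
    - [0.1,0.186,0]
    - [0.1,0.186,0]
    - [0.1,0.186,0]
  rot:
    - [0,0,0.109]
    - [0,0,0.109]
    - [0,0,0.109]
    - [0,0,0.109]
    - [0,0,0.109]
  jaw: [0.3,0.3,0.3,0.3,0.3]

```text
time: 1.35
tool_pos: [0.4536, -0.2522, 0.2493]
tool_rot: [[-0.001, -0.439, 0.899], [0.0, 0.899, 0.439], [-1.0, 0.001, -0.0]]
wrist_force: [-0.2, 0.5, 0.1]
width: 0.0619
```

Request:
arm_command:
  xyz:
    - [0.1,0.186,0]
    - [0.1,0.186,0]
    - [0.1,0.186,0]
    - [0.1,0.186,0]
    - [0.1,0.186,0]
  rot:
    - [0,0,0.109]
    - [0,0,0.109]
    - [0,0,0.109]
    - [0,0,0.109]
    - [0,0,0.109]
  jaw: [0.3,0.3,0.3,0.3,0.3]

```text
time: 1.98
tool_pos: [0.5536, -0.0663, 0.2492]
tool_rot: [[-0.001, -0.956, 0.294], [0.0, 0.294, 0.956], [-1.0, 0.001, -0.0]]
wrist_force: [1.1, 0.3, 0.3]
width: 0.0616
```

```bash
cat >> h.py <<'E'
np.set_printoptions(precision=4,suppress=True)
YAW=-1.8724;C=np.array([.5551,-.0669])
Rc=np.array([[np.cos(YAW),-np.sin(YAW)],[np.sin(YAW),np.cos(YAW)]])
def st():
    o=arm.get_obs();p=np.array(o['tool_pos'])
    print('t',o['time'],'tcp',p,'caddy',(p[:2]-C)@Rc,'F',np.array(o['wrist_force']),'w',o['width'],'q',np.array(o['qpos']));print(np.array(o['tool_rot']))
E
python3 -c "
from h import *
st()
d=-Rc[:,0];print('d',d)"
```

```text
t 1.975 tcp [ 0.5536 -0.0663  0.2492] caddy [-0.0001 -0.0017] F [1.0559 0.2516 0.2952] w 0.06164855127942053 q [-0.1638  0.0429  1.8579 -0.0001  1.2415 -1.4358]
[[-0.0007 -0.9557  0.2943]
 [ 0.      0.2943  0.9557]
 [-1.      0.0007 -0.0002]]
d [0.2971 0.9549]
```

Request:
arm_command:
  xyz:
    - [0,0,-0.12]
    - [0,0,-0.12]
    - [0,0,-0.11]
    - [0,0,0]
    - [0,0,0]
  rot:
    - [0,0,0]
    - [0,0,0]
    - [0,0,0]
    - [0,0,0]
    - [0,0,0]
  jaw: [0.3,0.3,0.3,0.9,0.9]

```text
time: 2.6
tool_pos: [0.5536, -0.0677, 0.1803]
tool_rot: [[0.0, -0.954, 0.3], [-0.0, 0.3, 0.954], [-1.0, -0.0, 0.0]]
wrist_force: [0.4, 0.8, 1.0]
width: 0.0438
```

Request:
arm_command:
  xyz:
    - [0,0,0]
    - [0,0,0]
    - [0,0,0]
  rot:
    - [0,0,0]
    - [0,0,0]
    - [0,0,0]
  jaw: [1,1,1]

```text
time: 2.98
tool_pos: [0.5537, -0.0679, 0.1805]
tool_rot: [[0.001, -0.954, 0.3], [-0.001, 0.3, 0.954], [-1.0, -0.001, -0.0]]
wrist_force: [-0.8, -0.7, 1.7]
width: 0.0156
```

```bash
python3 - <<'E'
from h import *
st()
th=np.linspace(1.57,0,21);d=-Rc[:,0]
p=np.c_[.1055*np.cos(th)[:,None]*d,.1055*np.sin(th)]
print(np.diff(p,axis=0)/.2)
E
```

```text
t 2.975 tcp [ 0.5537 -0.0679  0.1805] caddy [ 0.0014 -0.001 ] F [-0.8376 -0.749   1.6886] w 0.015553006731682074 q [-0.1665  0.0973  1.9316 -0.0005  1.1115 -1.4328]
[[ 0.0012 -0.9541  0.2996]
 [-0.0006  0.2996  0.9541]
 [-1.     -0.0013 -0.0002]]
[[ 0.0123  0.0395 -0.0017]
 [ 0.0122  0.0393 -0.0049]
 [ 0.0121  0.0388 -0.0081]
 [ 0.0118  0.038  -0.0113]
 [ 0.0115  0.0371 -0.0144]
 [ 0.0112  0.0359 -0.0174]
 [ 0.0107  0.0345 -0.0202]
 [ 0.0102  0.0329 -0.023 ]
 [ 0.0097  0.031  -0.0256]
 [ 0.009   0.029  -0.0281]
 [ 0.0083  0.0268 -0.0304]
 [ 0.0076  0.0245 -0.0325]
 [ 0.0068  0.022  -0.0344]
 [ 0.006   0.0193 -0.0361]
 [ 0.0051  0.0165 -0.0376]
 [ 0.0043  0.0137 -0.0388]
 [ 0.0033  0.0107 -0.0398]
 [ 0.0024  0.0077 -0.0406]
 [ 0.0014  0.0046 -0.0411]
 [ 0.0005  0.0016 -0.0414]]
```

Gripped at 15.6 mm, which matches the sleeve. Next I follow the arc.

Request:
arm_command:
  xyz:
    - [0.012,0.04,-0.002]
    - [0.012,0.039,-0.005]
    - [0.012,0.039,-0.008]
    - [0.012,0.038,-0.011]
    - [0.0115,0.037,-0.0145]
  rot:
    - [0,0,0]
    - [0,0,0]
    - [0,0,0]
    - [0,0,0]
    - [0,0,0]
  jaw: [1,1,1,1,1]

```text
time: 3.6
tool_pos: [0.5658, -0.0284, 0.1715]
tool_rot: [[0.001, -0.954, 0.299], [-0.0, 0.299, 0.954], [-1.0, -0.001, 0.0]]
wrist_force: [1.7, -2.9, 1.4]
width: 0.0152
```

Request:
arm_command:
  xyz:
    - [0.011,0.036,-0.0175]
    - [0.011,0.0345,-0.02]
    - [0.01,0.033,-0.023]
    - [0.01,0.031,-0.0255]
    - [0.009,0.029,-0.028]
  rot:
    - [0,0,0]
    - [0,0,0]
    - [0,0,0]
    - [0,0,0]
    - [0,0,0]
  jaw: [1,1,1,1,1]

```text
time: 4.22
tool_pos: [0.5754, 0.0041, 0.1483]
tool_rot: [[-0.001, -0.954, 0.3], [0.0, 0.3, 0.954], [-1.0, 0.001, -0.0]]
wrist_force: [1.5, -1.6, 1.5]
width: 0.0156
```

Request:
arm_command:
  xyz:
    - [0.008,0.027,-0.0305]
    - [0.0075,0.0245,-0.0325]
    - [0.007,0.022,-0.0345]
    - [0.006,0.019,-0.036]
    - [0.005,0.0165,-0.0375]
  rot:
    - [0,0,0]
    - [0,0,0]
    - [0,0,0]
    - [0,0,0]
    - [0,0,0]
  jaw: [1,1,1,1,1]

```text
time: 4.85
tool_pos: [0.582, 0.0257, 0.114]
tool_rot: [[-0.001, -0.954, 0.3], [0.0, 0.3, 0.954], [-1.0, 0.001, -0.0]]
wrist_force: [0.2, -2.2, 0.9]
width: 0.0158
```

```bash
python3 -c "
from h import *
st()"
```

```text
t 4.85 tcp [0.582  0.0257 0.114 ] caddy [-0.0964 -0.0018] F [ 0.1679 -2.1623  0.8873] w 0.01579031053914095 q [ 0.0013  0.2121  1.9336  0.      0.9964 -1.2651]
[[-0.0006 -0.954   0.2996]
 [ 0.      0.2996  0.9541]
 [-1.      0.0006 -0.0002]]
```

Request:
arm_command:
  xyz:
    - [0.0045,0.0135,-0.039]
    - [0.0035,0.011,-0.04]
    - [0.0025,0.008,-0.0405]
    - [0.0015,0.0045,-0.041]
    - [0.0005,0.0015,-0.0415]
  rot:
    - [0,0,0]
    - [0,0,0]
    - [0,0,0]
    - [0,0,0]
    - [0,0,0]
  jaw: [1,1,1,1,1]

```text
time: 5.48
tool_pos: [0.5845, 0.0333, 0.0736]
tool_rot: [[-0.0, -0.954, 0.3], [0.0, 0.3, 0.954], [-1.0, 0.0, 0.0]]
wrist_force: [-1.4, -1.5, 2.0]
width: 0.0154
```

```bash
python3 - <<'E'
from h import *
st();s=snap('scene')
X=cloud(s);q=X.reshape(-1,3);l=(q[:,:2]-C)@Rc
for y0,y1 in((-.078,-.05),(.05,.078)):
  m=(l[:,0]<-.09)&(l[:,0]>-.125)&(l[:,1]>y0)&(l[:,1]<y1)&(q[:,2]>.062)
  print(m.sum(),np.percentile(q[m,2],[50,90,98]) if m.sum() else '')
crop(s,200,150,360,310,3,'c3.png')
E
```

```text
t 5.475 tcp [0.5845 0.0333 0.0736] caddy [-0.1044 -0.0016] F [-1.3541 -1.4812  2.0192] w 0.015397051003835418 q [ 0.0142  0.2658  1.9531  0.0002  0.923  -1.2524]
[[-0.0003 -0.9541  0.2996]
 [ 0.0001  0.2996  0.9541]
 [-1.      0.0003  0.    ]]
86 [0.0719 0.0745 0.0754]
95 [0.0714 0.0739 0.0757]
```

View pics/c3.png

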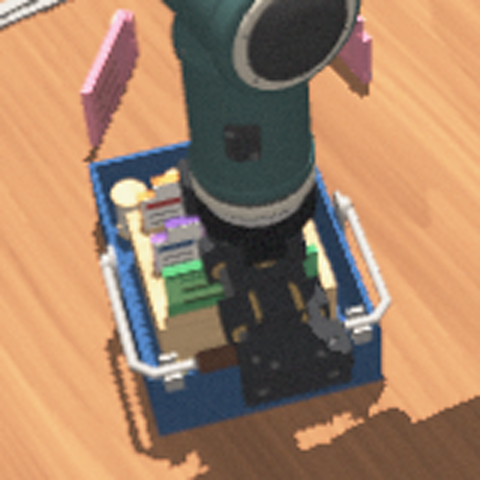

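The view shows the rod lying in both clips, at (172,368) and (358,325). I'll press down a touch to seat it, then open and rise.

Request:
arm_command:
  xyz:
    - [0,0,-0.01]
    - [0,0,-0.01]
    - [0,0,0]
  rot:
    - [0,0,0]
    - [0,0,0]
    - [0,0,0]
  jaw: [1,1,1]

```text
time: 5.9
tool_pos: [0.5848, 0.0332, 0.0722]
tool_rot: [[0.0, -0.954, 0.3], [0.0, 0.3, 0.954], [-1.0, -0.0, 0.0]]
wrist_force: [-5.9, -1.2, 12.5]
width: 0.0155
```

Request:
arm_command:
  xyz:
    - [0,0,0.01]
    - [0,0,0]
    - [0,0,0]
    - [0,0,0.1]
    - [0,0,0.2]
  rot:
    - [0,0,0]
    - [0,0,0]
    - [0,0,0]
    - [0,0,0]
    - [0,0,0]
  jaw: [0.7,0.7,0.7,0.7,0.7]

```text
time: 6.52
tool_pos: [0.5831, 0.0332, 0.1317]
tool_rot: [[-0.004, -0.954, 0.3], [0.0, 0.3, 0.954], [-1.0, 0.004, -0.001]]
wrist_force: [0.1, -0.3, -0.3]
width: 0.0264
```

Request:
arm_command:
  xyz:
    - [0,0,0.2]
    - [-0.05,-0.15,0.2]
    - [-0.05,-0.15,0]
    - [-0.05,-0.15,0]
    - [-0.05,-0.15,0]
  rot:
    - [0,0,0]
    - [0,0,0]
    - [0,0,0]
    - [0,0,0]
    - [0,0,0]
  jaw: [0.7,0.7,0.7,0.7,0.7]

```text
time: 7.15
tool_pos: [0.5447, -0.0877, 0.214]
tool_rot: [[0.002, -0.954, 0.299], [-0.0, 0.299, 0.954], [-1.0, -0.002, 0.0]]
wrist_force: [-0.3, 0.2, 0.4]
width: 0.0266
```

```bash
python3 - <<'E'
from h import *
st();s=snap('scene')
X=cloud(s);q=X.reshape(-1,3);l=(q[:,:2]-C)@Rc
m=(l[:,0]<-.085)&(l[:,0]>-.13)&(abs(l[:,1])<.045)&(q[:,2]>.064)
print('bar',m.sum(),np.percentile(q[m,2],[50,90,98]),np.median(l[m],0))
g=np.array([.042,-.028]);t=C+Rc@g
print('grasp xy target',t,'shift/0.2',(t-np.array(arm.get_obs()['tool_pos'])[:2])/.2)
E
```

```text
t 7.15 tcp [ 0.5447 -0.0877  0.214 ] caddy [ 0.023  -0.0038] F [-0.3338  0.222   0.3542] w 0.026569937432749255 q [-0.2049  0.0559  1.9109  0.0001  1.1726 -1.4716]
[[ 0.0021 -0.9541  0.2994]
 [-0.0003  0.2994  0.9541]
 [-1.     -0.0021  0.0003]]
bar 341 [0.0743 0.0774 0.0792] [-0.1097 -0.0002]
grasp xy target [ 0.5159 -0.0987] shift/0.2 [-0.1383 -0.0398]
```

Request:
arm_command:
  xyz:
    - [-0.07,-0.02,0]
    - [-0.07,-0.02,-0.1]
    - [0,0,-0.2]
    - [0,0,-0.13]
    - [0,0,0]
  rot:
    - [0,0,0]
    - [0,0,0]
    - [0,0,0]
    - [0,0,0]
    - [0,0,0]
  jaw: [0.7,0.7,0.7,0.7,0.7]
  newtons: 25

```text
time: 7.82
tool_pos: [0.5144, -0.0936, 0.1244]
tool_rot: [[-0.005, -0.954, 0.299], [0.001, 0.299, 0.954], [-1.0, 0.005, -0.0]]
wrist_force: [0.4, -0.2, 0.8]
width: 0.0266
```

```bash
python3 - <<'E'
from h import *
st();s=snap('wrist','w1.png')
E
```

```text
t 7.825 tcp [ 0.5144 -0.0936  0.1244] caddy [ 0.0376 -0.031 ] F [ 0.3553 -0.1952  0.7695] w 0.02655762822663631 q [-0.2278  0.0952  2.0479  0.0003  1.0035 -1.4952]
[[-0.0049 -0.9543  0.299 ]
 [ 0.0014  0.299   0.9543]
 [-1.      0.0051 -0.0001]]
```

View pics/w1.png

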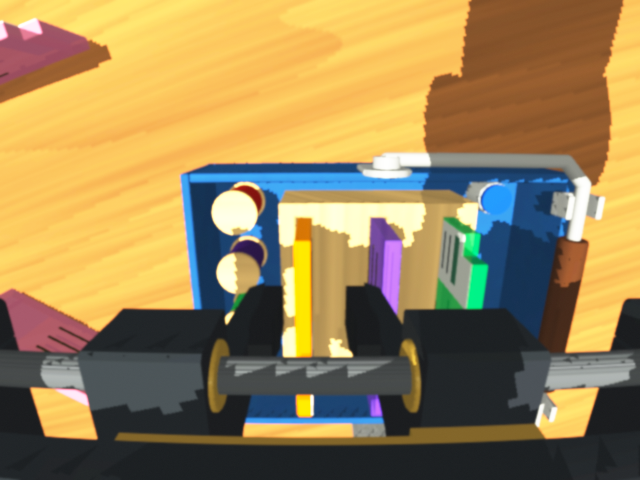

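The jaws straddle the amber edge (about column 303). Their centre, about column 314, sits roughly 5 mm too far forward. I'll correct that and descend.

Request:
arm_command:
  xyz:
    - [-0.002,-0.025,0]
    - [0,0,-0.08]
    - [0,0,-0.08]
    - [0,0,-0.08]
    - [0,0,0]
  rot:
    - [0,0,0]
    - [0,0,0]
    - [0,0,0]
    - [0,0,0]
    - [0,0,0]
  jaw: [0.7,0.7,0.7,0.7,0.7]

```text
time: 8.5
tool_pos: [0.5143, -0.0994, 0.0757]
tool_rot: [[-0.005, -0.954, 0.3], [0.001, 0.3, 0.954], [-1.0, 0.005, -0.0]]
wrist_force: [-0.2, -0.5, -0.2]
width: 0.0262
```

```bash
python3 -c "
from h import *
st()"
```

```text
t 8.5 tcp [ 0.5143 -0.0994  0.0757] caddy [ 0.0431 -0.0293] F [-0.2224 -0.4908 -0.1901] w 0.026212035405430042 q [-0.2384  0.1599  2.0799  0.      0.9065 -1.5049]
[[-0.0046 -0.954   0.2997]
 [ 0.0011  0.2997  0.954 ]
 [-1.      0.0047 -0.0003]]
```

Request:
arm_command:
  xyz:
    - [0,0,0]
    - [0,0,0]
    - [0,0,0]
    - [0,0,0]
    - [0,0,0]
  rot:
    - [0,0,0]
    - [0,0,0]
    - [0,0,0]
    - [0,0,0]
    - [0,0,0]
  jaw: [1,1,1,1,1]

```text
time: 9.12
tool_pos: [0.5167, -0.0999, 0.0788]
tool_rot: [[0.001, -0.954, 0.3], [-0.0, 0.3, 0.954], [-1.0, -0.001, 0.0]]
wrist_force: [0.3, -0.2, 1.8]
width: 0.0075
```

Request:
arm_command:
  xyz:
    - [0,0,0.05]
    - [0,0,0.05]
    - [0,0,0.05]
    - [0,0,0.05]
    - [0,0,0.1]
  rot:
    - [0,0,0]
    - [0,0,0]
    - [0,0,0]
    - [0,0,0]
    - [0,0,0]
  jaw: [1,1,1,1,1]

```text
time: 9.75
tool_pos: [0.5154, -0.0996, 0.1383]
tool_rot: [[-0.002, -0.954, 0.3], [0.0, 0.3, 0.954], [-1.0, 0.002, -0.0]]
wrist_force: [-0.3, -0.2, -1.0]
width: 0.0076
```

Request:
arm_command:
  xyz:
    - [0,0,0.15]
    - [0,0,0.15]
    - [0,0,0.15]
    - [0,0,0.15]
    - [0,0,0.15]
  rot:
    - [0,0,0]
    - [0,0,0]
    - [0,0,0]
    - [0,0,0]
    - [0,0,0]
  jaw: [1,1,1,1,1]

```text
time: 10.38
tool_pos: [0.5159, -0.0998, 0.2897]
tool_rot: [[0.0, -0.954, 0.3], [-0.0, 0.3, 0.954], [-1.0, -0.0, 0.0]]
wrist_force: [-0.1, 0.3, -1.6]
width: 0.0079
```

```bash
python3 -c "
from h import *
st()"
```

```text
t 10.375 tcp [ 0.5159 -0.0998  0.2897] caddy [ 0.043  -0.0276] F [-0.0721  0.3    -1.625 ] w 0.007912213407816955 q [-0.2384 -0.0443  1.8703  0.      1.3153 -1.5049]
[[ 0.0002 -0.954   0.2996]
 [-0.      0.2996  0.954 ]
 [-1.     -0.0002  0.    ]]
```

Request:
arm_command:
  xyz:
    - [0.05,0,0.03]
    - [0.05,0,0.03]
    - [0.05,0,0.03]
    - [0.05,0,0.03]
    - [0.05,0,0.03]
  rot:
    - [0,0,-0.106]
    - [0,0,-0.106]
    - [0,0,-0.106]
    - [0,0,-0.106]
    - [0,0,-0.106]
  jaw: [1,1,1,1,1]

```text
time: 11.0
tool_pos: [0.5663, -0.0998, 0.3188]
tool_rot: [[-0.0, -0.45, 0.893], [0.0, 0.893, 0.45], [-1.0, 0.0, -0.0]]
wrist_force: [0.2, -0.0, -0.1]
width: 0.0079
```

Request:
arm_command:
  xyz:
    - [0.05,0,0]
    - [0.05,0,0]
    - [0.05,0,0]
    - [0.05,0,0]
  rot:
    - [0,0,-0.106]
    - [0,0,-0.106]
    - [0,0,-0.106]
    - [0,0,-0.106]
  jaw: [1,1,1,1]

```text
time: 11.5
tool_pos: [0.6063, -0.0998, 0.3186]
tool_rot: [[-0.0, 0.169, 0.986], [0.0, 0.986, -0.169], [-1.0, 0.0, -0.0]]
wrist_force: [0.8, -0.6, -0.9]
width: 0.0078
```

Request:
arm_command:
  xyz:
    - [0,0,0]
    - [0,0,0]
    - [0,0,0]
    - [0,0,0]
    - [0,0,0]
  rot:
    - [-0.02,-0.1,0]
    - [-0.02,-0.1,0]
    - [-0.02,-0.1,0]
    - [-0.02,-0.1,0]
    - [-0.02,-0.1,0]
  jaw: [1,1,1,1,1]

```text
time: 12.12
tool_pos: [0.6059, -0.0997, 0.3194]
tool_rot: [[0.683, 0.173, 0.71], [-0.137, 0.985, -0.108], [-0.717, -0.023, 0.696]]
wrist_force: [-0.2, 0.7, 0.6]
width: 0.0075
```

```bash
python3 -c "
from h import *
st()"
```

```text
t 12.125 tcp [ 0.6059 -0.0997  0.3194] caddy [0.0163 0.0582] F [-0.2366  0.7239  0.5903] w 0.00754395387042323 q [-0.2075 -0.2993  2.2012  0.0155  0.4691 -0.054 ]
[[ 0.6831  0.1729  0.7096]
 [-0.1366  0.9847 -0.1083]
 [-0.7174 -0.0229  0.6963]]
```

Request:
arm_command:
  xyz:
    - [0.1,-0.015,0]
    - [0.1,-0.015,0]
    - [0,0,0]
    - [0,0,0]
    - [0,0,0]
  rot:
    - [-0.015,-0.09,0]
    - [-0.015,-0.09,0]
    - [0,0,0]
    - [0,0,0]
    - [0,0,0]
  jaw: [1,1,1,1,1]

```text
time: 12.75
tool_pos: [0.647, -0.1059, 0.3203]
tool_rot: [[0.847, 0.178, 0.501], [-0.163, 0.984, -0.073], [-0.506, -0.02, 0.862]]
wrist_force: [0.3, 0.8, -0.9]
width: 0.0077
```

```bash
python3 - <<'E'
from h import *
st();s=snap('scene','s4.png');t=snap('top','t4.png')
a=np.hstack([s['img'][50:350,150:550],t['img'][100:400,200:600]]);cv2.imwrite('pics/f.png',cv2.cvtColor(a,cv2.COLOR_RGB2BGR))
# label white + amber points, plane fit
for n,v in(('scene',s),('top',t)):
    X=cloud(v);h=cv2.cvtColor(v['img'],cv2.COLOR_RGB2HSV)
    m=(X[...,2]>.2)&(h[...,0]>8)&(h[...,0]<24)&(h[...,1]>130)&(h[...,2]>110)&(np.linalg.norm(X-arm.get_obs()['tool_pos'],axis=2)<.13)
    P=X[m];c=P.mean(0);w=np.linalg.svd(P-c)[2][2];print(n,m.sum(),c,w,P.min(0),P.max(0))
E
```

```text
t 12.75 tcp [ 0.647  -0.1059  0.3203] caddy [0.0099 0.0994] F [ 0.3402  0.8136 -0.8958] w 0.007745919576466796 q [-0.2075 -0.2612  2.3054  0.248   0.0595 -0.279 ]
[[ 0.8467  0.178   0.5015]
 [-0.1633  0.9838 -0.0734]
 [-0.5064 -0.0198  0.862 ]]
scene 746 [ 0.6618 -0.1119  0.315 ] [ 0.5159 -0.0602  0.8546] [ 0.6146 -0.1805  0.2942] [ 0.6903 -0.073   0.3759]
top 135 [ 0.6229 -0.1516  0.339 ] [-0.9711  0.0756 -0.2265] [ 0.5936 -0.1848  0.3192] [ 0.6453 -0.0612  0.4398]
```

View pics/f.png

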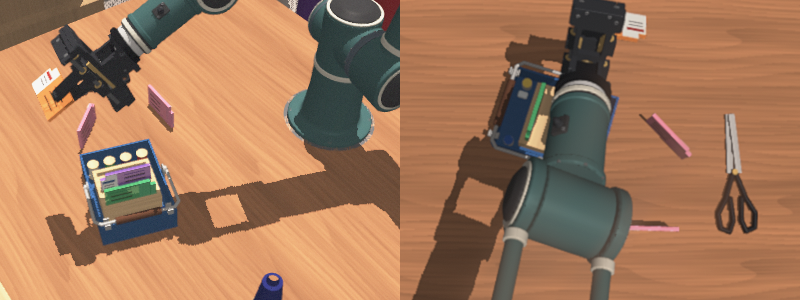

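The template is held label up, at 31°. Joint 5 is close to its limit, though, so I'll back off slightly and return over the caddy.

Request:
arm_command:
  xyz:
    - [-0.1,0.015,0]
    - [-0.1,0.015,0]
    - [-0.05,0,0]
    - [0,0,0]
    - [0,0,0]
  rot:
    - [0.007,0.045,0]
    - [0.007,0.045,0]
    - [0,0,0]
    - [0,0,0]
    - [0,0,0]
  jaw: [1,1,1,1,1]

```text
time: 13.48
tool_pos: [0.5961, -0.0999, 0.3176]
tool_rot: [[0.77, 0.176, 0.614], [-0.152, 0.984, -0.092], [-0.62, -0.023, 0.784]]
wrist_force: [-0.1, 0.0, -0.4]
width: 0.0078
```

Request:
arm_command:
  xyz:
    - [0,0,0]
    - [0,0,0]
    - [0,0,0]
    - [0,0,0]
    - [0,0,0]
  rot:
    - [0,0,0]
    - [0,0,0]
    - [0,0,0]
    - [0,0,0]
    - [0,0,0]
  jaw: [1,1,1,1,1]

```text
time: 14.1
tool_pos: [0.5963, -0.0998, 0.3182]
tool_rot: [[0.77, 0.176, 0.614], [-0.152, 0.984, -0.091], [-0.62, -0.023, 0.784]]
wrist_force: [-0.5, 0.0, -1.1]
width: 0.0078
```

```bash
python3 - <<'E'
from h import *
st();s=snap('scene')
v=s;X=cloud(v);h=cv2.cvtColor(v['img'],cv2.COLOR_RGB2HSV);p0=np.array(arm.get_obs()['tool_pos'])
m=(X[...,2]>.2)&(h[...,0]>8)&(h[...,0]<24)&(h[...,1]>130)&(h[...,2]>110)&(np.linalg.norm(X-p0,axis=2)<.13)
P=X[m];c=P.mean(0);w=np.linalg.svd(P-c)[2][2];print(m.sum(),c,w)
q=X.reshape(-1,3);l=(q[:,:2]-C)@Rc
m=(l[:,0]<-.085)&(l[:,0]>-.13)&(abs(l[:,1])<.045)&(q[:,2]>.064)&(q[:,2]<.12)
print('bar',m.sum(),np.percentile(q[m,2],[50,90,98]))
m=(q[:,2]>.075)&(q[:,2]<.1)&(abs(l[:,0])<.06)&(abs(l[:,1])<.07)
for lo,hi in((-.06,-.02),(-.02,.02),(.02,.06)):
    k=m&(l[:,0]>lo)&(l[:,0]<hi);print(k.sum(),np.median(l[k],0) if k.sum() else '')
E
```

```text
t 14.1 tcp [ 0.5963 -0.0998  0.3182] caddy [0.0192 0.0491] F [-0.4505  0.0225 -1.098 ] w 0.007830424571028822 q [-0.2164 -0.3611  2.3063  0.0586  0.295  -0.0987]
[[ 0.7698  0.1756  0.6137]
 [-0.1518  0.9842 -0.0913]
 [-0.62   -0.0229  0.7842]]
706 [ 0.6095 -0.1056  0.3112] [-0.6093  0.0721 -0.7897]
bar 338 [0.0742 0.0776 0.0797]
451 [-0.0449  0.0051]
431 [-0.0031 -0.0003]
0
```

```bash
python3 -c "
from cell import arm
print(arm.job_done())"
```

```text
the job is handed in; nothing more can be done
None
```

I folded the handle into its clips, drew the amber template out by its clear end, and handed the job in at about 14 s with the template held still, label up. No verdict was reported.

**Handle:** the sleeve's top measures about 79 mm high. That puts its axis near 70 mm, against 69 mm when fully seated. It had taken a 12 N press in the clips.

**Amber template:** it is held at 25 N with the gap reading 7.8 mm, about 29 mm from its centre on the clear side. That puts the grasp about 66 mm from the label's middle. The tool point is about 0.32 m up, over the caddy's far side. The label face is about 38° from straight up, and a plane fitted to the depth image agrees.

**Other items:** green and violet measured within 1 mm of where they started. The shears and cone were in view and not approached, but I did not measure their positions again.

**Disagreements:**
- A plane fit from the top camera at an earlier pose failed because the gripper hid most of the template, so I relied on the scene camera.
- I first tilted further, to about 31°, but that brought joint 5 close to its limit, so I backed off before handing in.

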